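Load a label roll on the unwinder and set its core nut

ROBOT

A 7-joint arm with a two-finger parallel gripper is mounted at the origin on a cart in front of the work surface, level with it; the furniture and walls round the work are solid. World frame = base frame: x ahead of the robot, y to its left, z up, the work surface at z = 0. Lengths are in m, angles in degrees, forces in N, time in s.
With the tool pointing down it reaches from about 0.425 to 0.875 m from the base axis. Payload 8.4 kg.
Tool frame: the origin (TCP) lies on the centre line of the jaws, within the pads' length; the fingertips stand 14 mm ahead of it and the grasp point (between the pads) lies 5 mm behind it; z points along the fingers, y is the line along which they close (so a half turn about z gives the same grasp; the last joint's range is limited). The gripper opens to 85 mm and grips with 20 to 120 N. Pads are 22 mm wide; open, the fingers measure 114 mm over their backs; the gripper's body (76 mm by 85 mm) begins 54 mm behind the grasp point. The pads swing forward as they close: fully open they stand 13 mm farther back than shut.
Start: joints at [-69.74, 19.091, 2.286, 83.961, -0.768, 76.965, -3.352], TCP at [0.284, 0.584, 0.245] pointing down, gripper open.
Joint ranges: [-147.57, 147.57], [-21.85, 119.76], [-74.77, 79.35], [14.55, 137.4], [-85.83, 265.84], [4.83, 119.75], [-152.11, 152.11]. Speed limits (degrees/s): [127.2, 127.2, 159.86, 159.86, 180, 180, 180].

INTERFACE

Orientations are given as [roll, pitch, yaw] about the fixed x, y, z axes, in that order (R = Rz(yaw) Ry(pitch) Rx(roll)).
In Python, from station import bot, kin, eyes, order, finder gives the robot as it stands. The module is installed in compiled form; this text tells all that it offers. Calls block until the motion is done:
- bot.reach(position, orientation): joint-space move of the TCP to a pose.
- bot.move_straight(position, rate=0.15, frame=None, max_force=None): straight line of the TCP; frame=None keeps the orientation; rate is the mean speed in m/s. With max_force (N) it stops when the force on the tool has changed by that much, and returns True; else False.
- bot.set_joints(angles): joint-space move.
- bot.set_gripper(opening, f_grip=None): finger opening in m; f_grip is the grip in N (None keeps the last); returns when the fingers have stopped.
- bot.pause(seconds).
- kin.solve_ik(position, orientation): joint angles nearest the present ones, or None.
- bot.state(): the state.
- eyes.get_image(name): name is "scene" or "side" or "wrist"; returns (picture, depth): 480x640x3 uint8, red, green, blue; 480x640 float32, m along the optical axis (not along the pixel's ray), 0 where there is no reading.
- eyes.camera_info(name): a dict with "mtx" (3x3 intrinsics, pixels), "k1" (the pictures are not rectified: a ray, as slopes to the right and down, at radius r is drawn at 1 + k1 r^2 times it, then the intrinsics apply), "position" and "orientation" of the camera in the world. Camera axes: x right, y down, z forward; pixel columns grow to the right and rows downward; lengths in m; the calibration is good to about 2 mm. A picture is of the moment at which its call begins: read the wrist's pose just before it. camera_info takes no time and is no camera call; for the wrist camera it gives the pose at the moment of the call.
A pose or a line that the arm cannot do raises bot.PlanningError and nothing moves.
- order.sign_off(): hands the job in; it is judged then, once.
Trained networks look in the newest picture that a camera, given by its name, has taken for a name from the list of things; names that differ only in an ending like _2 or _b are one class to them, and where a whole thing is asked for, a point or a joint stands for the part that bears it (a point fixed in the world has none). Each returns a list of dicts, best first, with "confidence" (0 to 1); they miss things now and then, are a little off and sometimes report something else, mostly with a low value. They report only what shows in the picture. A call takes as long as a camera call. They do not tell look-alikes from the thing itself.
- finder.trace(label, camera): "mask" (480x640 bool, what is visible of it) and "bbox" ([centre column, centre row, width, height] in pixels, round what is visible of it).
The state is a dict: "clock": time; "joints": joint angles; "dq": joint speeds; "joint_torque": joint torques, N m; "tcp_pos": TCP position; "eef_rot": TCP orientation; "wrist_force": force on the tool from outside, world axes, zero at the start; "moment": the same for the moment, N m; "finger_gap": finger opening in m; "grip_force": force on a finger pad.
Only numpy, scipy, OpenCV 4.12 (cv2) and the standard library are available. Lean on these libraries where they do the work, as an engineer would, in place of code of your own. Each camera call takes 0.05 s, during which the arm holds its last target. There are 200 camera calls.

TASK

Load the fresh label roll on the bench unwinder: lower it gently over the nut and the blue jaws until it lies flat on the round plate, and let go of it. Then screw the knurled nut down (clockwise) until it bottoms out, so that the jaws bed the core, and ease it back a quarter turn so that the roll runs free. Finish holding the nut gripped at that setting, not letting go of it, so that I can nip up its lock screw; leave everything else on the table as it is.

Things in the scene. Friction and masses are not known exactly. Their poses are not given: they have to be found in the camera images.
- roll: White label roll with a brown cardboard core, standing on end and loose: 66 mm across, 38 mm high, core hole 38 mm across right through. About 0.14 kg. Origin at the centre of its underside, z up along the core. Grip it across its outside near the top.
- unwinder: Bench label unwinder, fixed: grey base plate 170 x 120 mm (105 mm to its own -x from the axis, 65 mm to +x); on it a round aluminium plate 100 mm across with an upright mandrel: dark hub with three blue core jaws, up to 62 mm above the table, and the nut above. Two white guide rollers, 70 mm high, stand 85 mm from it near the -x end. Origin on the mandrel's axis at table height, z up.
- seat (a point): Centre of the round plate's top face, 30 mm above the table, on the mandrel's axis, z up: where the centre of the roll's underside belongs. The jaws round the axis are at most 35 mm across at the start and spread with the nut, by 0.7 mm each per rad, to just fill the 38 mm core when it bottoms out. A seated roll's top is 68 mm above the table.
- nut_grip (a point): Point on the nut's axis in its knurled head, 10 mm below the nut's top: where to grip. It turns and rises with the nut; 92 mm above the table when the nut is bottomed.
- nut: Aluminium cap nut on the mandrel's screw: knurled head 30 mm across and 22 mm high, a red line on its flat top from the middle to the edge and down its side, and below it a smooth collar 22 mm across, 19 mm long. The roll's core passes over the whole nut. Origin at the collar's foot on the axis, 61 mm above the table when bottomed (top 102 mm); it rises 6 mm a turn.
- nut_turn (a joint): Turn of the nut in rad: 0 bottomed out on its stop (the collar's foot meets the hub), growing as it is unscrewed (anticlockwise from above), at most 4.2. Right-hand thread, already started; starts 2.7 to 3.8 rad up and cannot come off. Friction about 0.06 N m; it stays where it is left. A quarter turn is 1.57.
- marker: White marker pen with a red cap, 126 mm long, 15 mm thick, a bystander. Origin under its centre.
- pad: Flat blue and grey ink pad, 64 x 102 x 16 mm, a bystander. Origin under its centre.
- stapler: Red and black stapler, 135 mm long, 32 mm wide, 54 mm high, a bystander. Origin under its centre.
Mind the look-alikes: they are no part of the job. Leave any orange or purple look-alike of the roll alone.

How it is judged:
By the outcome, as a careful person would: the job done as asked, in the order asked, and still so for the second after the job is handed in, while the arm keeps its last pose, push and grip.
It also fails if it takes over 64 s, if anything falls off the work surface, if the arm or the gripper's body presses on something with over 40 N, if the wrist force passes 120 N, or if a joint passes its speed limit or range.

## Working session

There is one attempt and no reset: what is moved stays moved. The work goes in short steps, each a Python script; the robot and the scene stay as the last script left them, time stands still between calls to the robot, and variables do not carry over. Pictures are saved under pics/ and viewed, at most 10 in all, crops included, and the job is handed in when it is done.

```bash
mkdir -p pics; cat > h.py <<'E'
import numpy as np, cv2
from scipy.spatial.transform import Rotation as R
from station import bot, kin, eyes, order, finder
def rot(o):
    o=np.array(o,float)
    return R.from_euler('xyz',o,degrees=True).as_matrix() if o.shape==(3,) else o
def cloud(name,depth,info,mask=None):
    """Nx3 world points, with pixel rows/cols"""
    ok=depth>0
    if mask is not None: ok&=mask
    v,u=np.nonzero(ok); K=np.array(info['mtx']); k1=info['k1']
    d=cv2.undistortPoints(np.stack([u,v],1).astype(np.float64)[:,None],K,np.array([k1,0,0,0,0.]))[:,0]
    z=depth[v,u]
    return np.c_[d*z[:,None],z]@rot(info['orientation']).T+np.array(info['position']),v,u
def save(n,im): cv2.imwrite('pics/'+n+'.png',im[:,:,::-1])
E
python3 - <<'E'
from h import *
ims=[]
for n in ['scene','side']:
    i=eyes.camera_info(n); im,d=eyes.get_image(n); save(n,im); np.savez('/tmp/'+n,im=im,d=d)
    print(n,i)
    for l in ['roll','unwinder','nut','marker','pad','stapler']:
        for r in finder.trace(l,n):
            if r['confidence']<.2: continue
            P,_,_=cloud(n,d,i,r['mask'])
            print(l,round(r['confidence'],2),np.round(r['bbox']), np.round(np.median(P,0),3) if len(P) else None, np.round(np.percentile(P,[2,98],axis=0),3).tolist() if len(P) else None)
print(bot.state())
E
```

```text
scene {'mtx': array([[465.07241769,   0.        , 328.08687531],
       [  0.        , 465.07241769, 244.75717768],
       [  0.        ,   0.        ,   1.        ]]), 'k1': 0.01685237164339373, 'position': array([ 0.05557603, -0.39268152,  0.65511921]), 'orientation': array([-1.33778195e+02, -8.31715008e-02, -5.87785900e+01])}
roll 0.95 [324. 365.  42.  50.] [ 0.385 -0.189  0.035] [[0.359, -0.219, 0.0], [0.419, -0.157, 0.039]]
roll 0.87 [352. 260.  44.  43.] [ 0.6   -0.113  0.029] [[0.579, -0.143, -0.002], [0.644, -0.082, 0.039]]
roll 0.71 [353. 310.  38.  46.] [ 0.495 -0.174  0.034] [[0.471, -0.205, 0.001], [0.53, -0.145, 0.039]]
roll 0.64 [419. 343.  42.  49.] [ 0.491 -0.292  0.035] [[0.468, -0.321, 0.003], [0.53, -0.263, 0.039]]
roll 0.59 [419. 293.  39.  41.] [ 0.588 -0.251  0.032] [[0.568, -0.281, 0.001], [0.627, -0.22, 0.039]]
unwinder 0.6 [247. 240. 104.  78.] [0.541 0.083 0.015] [[0.466, 0.021, 0.007], [0.629, 0.172, 0.103]]
nut 0.59 [251. 212.  19.  23.] [0.566 0.081 0.097] [[0.558, 0.071, 0.066], [0.582, 0.097, 0.105]]
nut 0.52 [330. 214.  56.  18.] [ 0.717 -0.001  0.01 ]
[... 1500 characters left out ...]
clock': 0.7, 'joints': array([-69.74137666,  19.09084687,   2.2858007 ,  83.95897135,
        -0.7668039 ,  76.96628024,  -3.35150993]), 'dq': array([ 0.00622604, -0.04235042, -0.00103672,  0.01993167, -0.08651798,
        0.01938193, -0.04681862]), 'joint_torque': array([-3.55126858e-04, -6.58141637e+01,  1.36269350e+00, -4.05767727e+01,
        1.66575518e-02,  2.70404169e-03,  1.91912022e-05]), 'tcp_pos': array([0.28435986, 0.58448385, 0.24532839]), 'eef_rot': array([-1.79999146e+02,  4.38055368e-04,  1.54056706e+02]), 'wrist_force': array([ 0.40575156,  0.82814358, -0.93014298]), 'moment': array([-0.04842543,  0.02760583, -0.00051866]), 'grip_force': 0.0, 'finger_gap': 0.085408662612782}
```

View pics/scene.png

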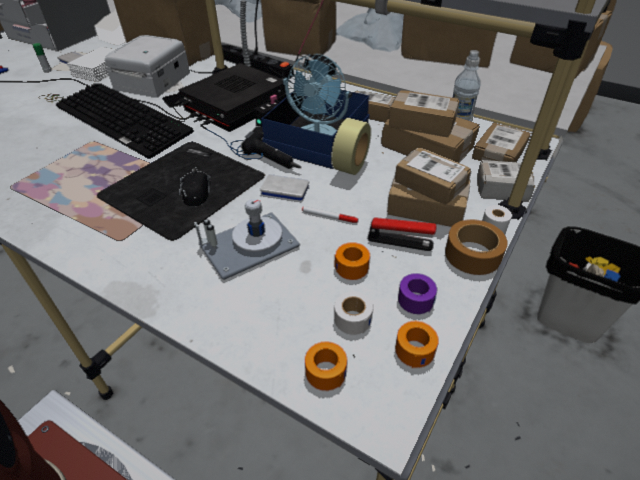

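```bash
python3 - <<'E'
from h import *
im=cv2.imread('pics/scene.png'); cv2.imwrite('pics/crop.png',np.hstack([cv2.resize(im[195:275,190:310],None,fx=5,fy=5,interpolation=3)]))
for n in ['scene','side']:
    z=np.load('/tmp/'+n+'.npz'); i=eyes.camera_info(n)
    P,v,u=cloud(n,z['d'],i); C=z['im'][v,u]
    for nm,c in [('A',(.385,-.19)),('B',(.606,-.113)),('C',(.5,-.175)),('D',(.498,-.292)),('E',(.597,-.251))]:
        for it in range(3):
            s=(np.hypot(*(P[:,:2]-c).T)<.045)&(P[:,2]>.034)&(P[:,2]<.043)
            if it==0: c=P[s,:2].mean(0)
            pts=P[s,:2]
            (cx,cy),r=cv2.minEnclosingCircle(pts.astype(np.float32)); c=(cx,cy)
        print(n,nm,np.round([cx,cy,r],4),'z',P[s,2].mean().round(4),'col',np.median(C[s],0))
    # nut top and roller
    s=(np.hypot(*(P[:,:2]-(.566,.081)).T)<.04)&(P[:,2]>.09); print(P[s,2].max())
    s&=P[:,2]>P[s,2].max()-.005
    print('nut top',cv2.minEnclosingCircle(P[s,:2].astype(np.float32)),P[s,2].mean(),P[s].mean(0),s.sum())
    s=(np.hypot(*(P[:,:2]-(.55,.09)).T)<.16)&(P[:,2]>.06)&(P[:,2]<.075)
    print('60-75mm',np.round(P[s],3).tolist()[::4])
E
```

```text
scene A [ 0.3912 -0.1874  0.0339] z 0.037 col [193. 119.  28.]
scene B [ 0.6113 -0.1106  0.0345] z 0.0367 col [194. 106.  10.]
scene C [ 0.5031 -0.1726  0.0339] z 0.0368 col [192. 192. 194.]
scene D [ 0.5002 -0.2911  0.0338] z 0.037 col [193. 114.  22.]
scene E [ 0.6    -0.249   0.0347] z 0.0369 col [104.  49. 147.]
0.1062366175468874
nut top ((0.5725442171096802, 0.08527632802724838), 0.0155411995947361) 0.10360912447534358 [0.57135454 0.08449848 0.10360912] 123
60-75mm [[0.58, 0.078, 0.074], [0.564, 0.09, 0.073], [0.562, 0.089, 0.072], [0.565, 0.079, 0.074], [0.574, 0.077, 0.069], [0.563, 0.088, 0.069], [0.565, 0.079, 0.072], [0.575, 0.076, 0.066], [0.519, 0.161, 0.066], [0.564, 0.086, 0.067], [0.567, 0.079, 0.068], [0.578, 0.079, 0.06], [0.513, 0.158, 0.069], [0.562, 0.087, 0.065], [0.565, 0.08, 0.066], [0.504, 0.181, 0.063], [0.512, 0.162, 0.066], [0.516, 0.156, 0.066], [0.565, 0.081, 0.063], [0.51, 0.163, 0.065], [0.512, 0.155, 0.067], [0.567, 0.078, 0.06], [0.508, 0.162, 0.064], [0.511, 0.154, 0.065], [0.498, 0.171, 0.064], [0.509, 0.159, 0.062], [0.507, 0.145, 0.07], [0.559, 0
[... 669 characters left out ...]
[0.56745943 0.08349682 0.10373249] 79
60-75mm [[0.515, 0.161, 0.07], [0.516, 0.158, 0.068], [0.51, 0.162, 0.066], [0.517, 0.157, 0.066], [0.509, 0.161, 0.065], [0.514, 0.152, 0.066], [0.509, 0.156, 0.064], [0.518, 0.156, 0.061], [0.505, 0.149, 0.066], [0.511, 0.142, 0.067], [0.568, 0.076, 0.075], [0.499, 0.143, 0.068], [0.507, 0.139, 0.067], [0.56, 0.088, 0.071], [0.565, 0.08, 0.072], [0.573, 0.078, 0.07], [0.503, 0.142, 0.064], [0.512, 0.139, 0.063], [0.562, 0.079, 0.071], [0.568, 0.074, 0.071], [0.5, 0.141, 0.064], [0.508, 0.138, 0.062], [0.562, 0.083, 0.067], [0.567, 0.075, 0.069], [0.5, 0.14, 0.062], [0.505, 0.131, 0.064], [0.563, 0.078, 0.066], [0.574, 0.08, 0.061], [0.57, 0.081, 0.06]]
```

The white roll sits at pixel (353,314), about (0.501, -0.173). The unwinder with its nut is at (253,212), about (0.570, 0.085), and its rollers at (208,235) are on the camera-left side. The orange and purple rolls are decoys. Next I'll get a closer look with the wrist camera.

```bash
python3 - <<'E'
from h import *
for p in [(.5,-.173,.22),(.57,.085,.25)]:
    for y in range(-180,180,45):
        q=kin.solve_ik(p,[180,0,y]); print(p,y,None if q is None else np.round(q,0))
t=bot.state()['clock']
bot.reach([.57,.085,.27],[180,0,135]); print(bot.state()['clock']-t,np.round(bot.state()['joints'],1))
i=eyes.camera_info('wrist'); im,d=eyes.get_image('wrist'); save('w1',im); np.savez('/tmp/w1',im=im,d=d,**{k:i[k] for k in i})
print(i)
im,d=eyes.get_image('side'); P,v,u=cloud('side',d,eyes.camera_info('side'))
s=(np.hypot(*(P[:,:2]-(.57,.085)).T)<.1)&(P[:,2]>.15)&(P[:,2]<.4); print('low gripper',np.sort(P[s,2])[:30].round(3))
save('side2',im)
E
```

```text
(0.5, -0.173, 0.22) -180 [-40.   8.  60. 105.  -7.  71. 112.]
(0.5, -0.173, 0.22) -135 [ 70.  15. -63. 100.  14.  73. 138.]
(0.5, -0.173, 0.22) -90 [ -52.   15.   78.  105.  -16.   72. -150.]
(0.5, -0.173, 0.22) -45 [ -48.   11.   71.  105.  -11.   71. -109.]
(0.5, -0.173, 0.22) 0 [-40.   8.  61. 105.  -8.  71. -68.]
(0.5, -0.173, 0.22) 45 [-41.   8.  61. 105.  -8.  71. -23.]
(0.5, -0.173, 0.22) 90 [-41.   9.  62. 105.  -8.  71.  23.]
(0.5, -0.173, 0.22) 135 [-42.   9.  63. 105.  -8.  71.  68.]
(0.57, 0.085, 0.25) -180 [-35.  11.  26.  95.  -5.  75.  81.]
(0.57, 0.085, 0.25) -135 [-32.  10.  22.  95.  -4.  75. 126.]
(0.57, 0.085, 0.25) -90 [ 42.  25. -71.  92.  23.  81. 149.]
(0.57, 0.085, 0.25) -45 [ -69.   20.   70.   97.  -20.   77. -130.]
(0.57, 0.085, 0.25) 0 [-46.  12.  38.  96.  -7.  75. -96.]
(0.57, 0.085, 0.25) 45 [-43.  11.  35.  96.  -7.  75. -52.]
(0.57, 0.085, 0.25) 90 [-42.  11.  34.  96.  -6.  75.  -7.]
(0.57, 0.085, 0.25) 135 [-38.  11.  29.  95.  -5.  75.  37.]
2.0667 [-38.5  10.2  29.3  93.7  -5.1  77.4  36.6]
{'mtx': array([[403.07677289,   0.        , 320.49161105],
       [  0.        , 403.07677289, 240.16152717],
       [  0.        ,   0.        ,   1.        ]]), 'k1': -0.0124137787521575, 'position': array([0.51053039, 0.14363307, 0.39749817]), 'orientation': array([ 1.61354263e+02, -3.29697078e-02,  4.51323778e+01])}
low gripper [0.268 0.268 0.268 0.268 0.268 0.269 0.269 0.269 0.27  0.27  0.27  0.27
 0.27  0.27  0.27  0.27  0.27  0.27  0.271 0.271 0.271 0.271 0.271 0.271
 0.271 0.271 0.271 0.271 0.272 0.272]
```

View pics/w1.png

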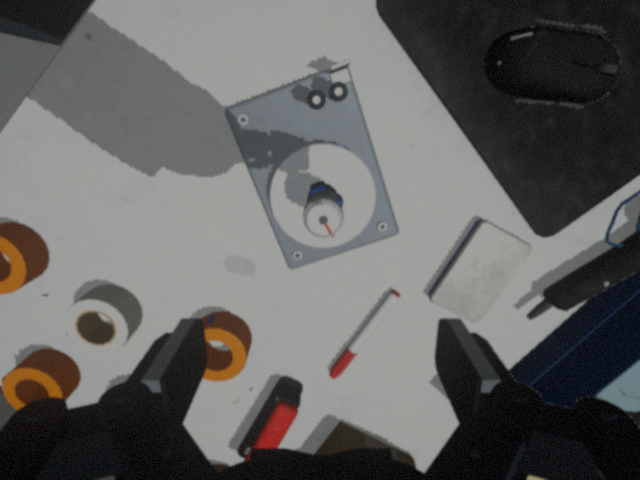

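The wrist view shows the nut top at (323,217), its red line pointing to (330,234), the plate round (323,196), the rollers at (316,99) and (338,91), and the white roll at (98,325). The side camera puts the open fingertips at TCP height, so the quoted tip offset applies to shut jaws.

```bash
cat >> h.py <<'E'
def px2xy(uv,info,z):
    K=np.array(info['mtx']); d=cv2.undistortPoints(np.array(uv,float).reshape(-1,1,2),K,np.array([info['k1'],0,0,0,0.]))[:,0]
    r=np.c_[d,np.ones(len(d))]@rot(info['orientation']).T; p=np.array(info['position'])
    return p+r*((z-p[2])/r[:,2])[:,None]
def fitc(p):
    A=np.c_[2*p,np.ones(len(p))]; s=np.linalg.lstsq(A,(p**2).sum(1),rcond=None)[0]
    return s[0],s[1],np.sqrt(s[2]+s[0]**2+s[1]**2)
def rim(P,z0,z1,c,rmax,pct=95):
    """outer-edge circle of points in a height band"""
    s=(np.hypot(*(P[:,:2]-c).T)<rmax)&(P[:,2]>z0)&(P[:,2]<z1); p=P[s,:2]
    if len(p)<10: return None
    c=np.array(cv2.minEnclosingCircle(p.astype(np.float32))[0])
    a=np.arctan2(*(p-c).T); r=np.hypot(*(p-c).T); b=np.digitize(a,np.linspace(-np.pi,np.pi,37)); q=[]
    for k in set(b): j=np.nonzero(b==k)[0]; q.append(p[j[np.argmax(r[j])]])
    return np.round([*fitc(np.array(q)),P[s,2].mean(),s.sum()],4)
E
python3 - <<'E'
from h import *
z=np.load('/tmp/w1.npz'); i={k:z[k] for k in('mtx','k1','position','orientation')}
P,v,u=cloud('wrist',z['d'],i)
print('nut',rim(P,.1,.112,(.57,.085),.03)); print('plate',rim(P,.026,.033,(.57,.085),.06)); print('roll',rim(P,.034,.043,(.5,-.173),.045))
print('rollers',px2xy([(316,99),(338,91)],i,.07),'nuttop px',px2xy([(323,217),(330,234)],i,.105))
for n in('scene','side'):
    y=np.load('/tmp/'+n+'.npz'); P,v,u=cloud(n,y['d'],eyes.camera_info(n)); print(n,'nut',rim(P,.1,.112,(.57,.085),.03),'plate',rim(P,.026,.033,(.57,.085),.06),'roll',rim(P,.034,.043,(.5,-.173),.045))
E
```

```text
nut [5.704e-01 8.670e-02 1.530e-02 1.038e-01 1.211e+03]
plate [5.706e-01 8.670e-02 4.970e-02 2.910e-02 6.933e+03]
roll [ 5.011e-01 -1.716e-01  3.300e-02  3.660e-02  2.058e+03]
rollers [[0.50546547 0.14407383 0.07      ]
 [0.5132295  0.16007367 0.07      ]] nuttop px [[0.56891239 0.08841683 0.105     ]
 [0.58219956 0.08275405 0.105     ]]
scene nut [5.716e-01 8.480e-02 1.360e-02 1.033e-01 1.380e+02] plate [5.722e-01 8.540e-02 4.970e-02 2.890e-02 1.056e+03] roll [ 5.031e-01 -1.731e-01  3.250e-02  3.680e-02  6.620e+02]
side nut [5.674e-01 8.410e-02 1.250e-02 1.035e-01 8.400e+01] plate [5.684e-01 8.540e-02 4.960e-02 2.900e-02 6.870e+02] roll [ 4.997e-01 -1.735e-01  3.250e-02  3.680e-02  4.960e+02]
```

```bash
python3 - <<'E'
from h import *
O=[180,0,135]
bot.reach([.501,-.172,.205],O)
i=eyes.camera_info('wrist'); t=bot.state()['tcp_pos']; im,d=eyes.get_image('wrist'); P,v,u=cloud('wrist',d,i)
r=rim(P,.034,.043,(.5,-.173),.045); print('roll',r,'tcp',t)
bot.move_straight([r[0],r[1],.025],rate=.12)
bot.set_gripper(.05,f_grip=30); s=bot.state(); print(s['finger_gap'],s['grip_force'],s['tcp_pos'],s['clock'])
bot.move_straight([r[0],r[1],.14],rate=.12)
s=bot.state(); print(s['finger_gap'],s['grip_force'],s['tcp_pos'],s['clock'],s['wrist_force'])
i=eyes.camera_info('wrist'); im,d=eyes.get_image('wrist'); save('w2',im); np.savez('/tmp/w2',im=im,d=d,**i)
P,v,u=cloud('wrist',d,i); print('held',rim(P,.14,.165,r[:2],.045))
E
```

```text
roll [ 5.012e-01 -1.726e-01  3.280e-02  3.700e-02  3.836e+03] tcp [ 0.50198783 -0.17044237  0.20531147]
0.06432924066841403 32.44121792726219 [ 0.50161718 -0.17258924  0.02567871] 5.9667
0.06401672910907957 33.24523030780256 [ 0.50071081 -0.17241701  0.13926202] 7.075 [-0.21192955  0.0864846  -0.74101113]
held [ 4.9960e-01 -1.7280e-01  3.4200e-02  1.5040e-01  2.4644e+04]
```

View pics/w2.png

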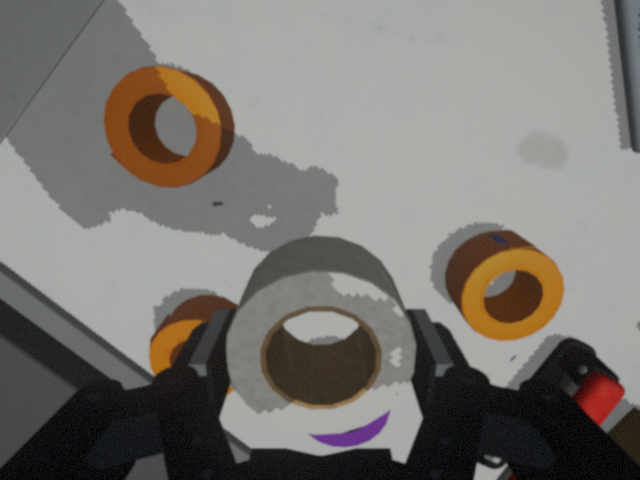

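The wrist view shows the roll held upright between the fingers, with its top face round (322,355) and core hole round (321,357). I'll carry it next to the nut and measure both in one picture.

```bash
cat >> h.py <<'E'
def topface(P,c,zlo,zhi):
    """plane + core-hole/outer circle fit of the held roll's top"""
    r=np.hypot(*(P[:,:2]-c).T); s=(r<.034)&(r>.017)&(P[:,2]>zlo)&(P[:,2]<zhi); p=P[s]
    z0=np.median(p[p[:,2]>np.percentile(p[:,2],70),2]); p=p[abs(p[:,2]-z0)<.003]
    n=np.linalg.lstsq(np.c_[p[:,:2]-c,np.ones(len(p))],p[:,2],rcond=None)[0]
    a=np.arctan2(p[:,1]-c[1],p[:,0]-c[0]); r=np.hypot(*(p[:,:2]-c).T); b=np.digitize(a,np.linspace(-np.pi,np.pi,49)); ins,out=[],[]
    for k in set(b):
        j=np.nonzero(b==k)[0]; ins.append(p[j[np.argmin(r[j])],:2]); out.append(p[j[np.argmax(r[j])],:2])
    return dict(tiltdeg=np.degrees(n[:2]).round(2),z=n[2].round(4),core=np.round(fitc(np.array(ins)),4),outer=np.round(fitc(np.array(out)),4),n=len(p))
E
python3 - <<'E'
from h import *
z=np.load('/tmp/w2.npz'); P,v,u=cloud('w',z['d'],z); print(topface(P,np.array([.5,-.1725]),.14,.17))
O=[180,0,135]; e=np.array([.7,-.714])*.075
p=np.array([.5705+e[0],.0865+e[1],.15])
bot.move_straight(p,rate=.2)
s=bot.state(); i=eyes.camera_info('wrist'); im,d=eyes.get_image('wrist'); save('w3',im); np.savez('/tmp/w3',im=im,d=d,**i)
P,v,u=cloud('w',d,i); t=s['tcp_pos']; print(t,s['clock'],s['eef_rot'],s['finger_gap'])
print(topface(P,t[:2],.15,.18),'nut',rim(P,.1,.112,(.5705,.0865),.03),'plate',rim(P,.027,.032,(.5705,.0865),.055))
E
```

```text
{'tiltdeg': array([-0.09,  0.05]), 'z': np.float64(0.1505), 'core': array([ 0.4994, -0.1731,  0.0182]), 'outer': array([ 0.4996, -0.1732,  0.033 ]), 'n': 17676}
[0.62257296 0.03129553 0.1500776 ] 8.4667 [-1.79973702e+02  1.08790922e-02  1.34883546e+02] 0.06425595875022004
{'tiltdeg': array([-0.02,  0.03]), 'z': np.float64(0.1612), 'core': array([0.6213, 0.0308, 0.0182]), 'outer': array([0.6215, 0.0307, 0.0329]), 'n': 17616} nut [5.705e-01 8.660e-02 1.560e-02 1.038e-01 4.270e+03] plate [5.7040e-01 8.6800e-02 4.9900e-02 2.9100e-02 1.8959e+04]
```

View pics/w3.png

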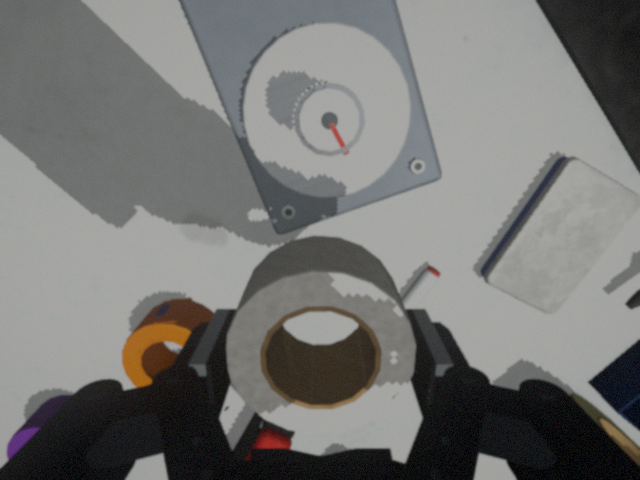

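The roll top is at (321,357) and the nut top at (329,120). Relative to the nut the roll has to move (-0.0509, +0.0559), so the TCP target is (0.5717, 0.0872).

```bash
python3 - <<'E'
from h import *
T=np.array([.5717,.0872])
bot.move_straight([*T,.15],rate=.1); bot.pause(.2)
t=bot.state()['tcp_pos']; c=2*T-t[:2]; print('err',t[:2]-T)
f=bot.move_straight([*c,.095],rate=.08,max_force=8); bot.pause(.3); s=bot.state(); print(f,s['tcp_pos'],s['wrist_force'])
if not f:
    c=c+T-s['tcp_pos'][:2]
    f=bot.move_straight([*c,.0535],rate=.03,max_force=6); s=bot.state(); print(f,s['tcp_pos'],s['wrist_force'],s['moment'],s['clock'])
im,d=eyes.get_image('wrist'); save('w4',im); P,v,u=cloud('w',d,eyes.camera_info('wrist')); print(topface(P,T,.05,.09))
E
```

```text
err [ 0.00029722 -0.00066594]
False [0.5716201  0.08793159 0.0953882 ] [ 0.04077806 -0.0054824  -1.19009086]
True [0.57134411 0.08716367 0.05573708] [-1.35754289 -0.02595506  6.08193329] [0.0576778  0.20630233 0.05591049] 11.9583
{'tiltdeg': array([ 0.15, -0.09]), 'z': np.float64(0.0671), 'core': array([0.5729, 0.0835, 0.0209]), 'outer': array([0.5703, 0.0867, 0.0327]), 'n': 13292}
```

The roll is seated: TCP z is 0.0557 as predicted and the roll is level. Next I release it, lift, turn the wrist to the far end of its range and re-measure the nut.

```bash
python3 - <<'E'
from h import *
s=bot.state(); t=s['tcp_pos']
bot.set_gripper(.085); bot.move_straight([t[0],t[1],.16],rate=.15)
def look(tag):
    s=bot.state(); i=eyes.camera_info('wrist'); im,d=eyes.get_image('wrist'); save(tag,im); P,v,u=cloud('w',d,i)
    n=rim(P,.1,.112,(.571,.087),.03); print(tag,'tcp',s['tcp_pos'],'yaw',s['eef_rot'][2].round(2),'nut',n,'rollouter',rim(P,.06,.072,(.571,.087),.042), 'f',s['wrist_force'].round(1))
    return s['tcp_pos'],n
look('w5')
q=np.array(kin.solve_ik([.5717,.0872,.16],[180,0,135])); print(q.round(2)); q[6]=145
bot.set_joints(q); look('w6'); print(bot.state()['clock'])
E
```

```text
w5 tcp [0.57073129 0.0871735  0.15908012] yaw 135.01 nut [5.704e-01 8.660e-02 1.560e-02 1.037e-01 2.698e+03] rollouter [5.699e-01 8.600e-02 3.290e-02 6.680e-02 5.301e+03] f [-0.   0.2  0.6]
[-41.38  15.76  33.5  101.76  -9.5   65.3   40.11]
w6 tcp [0.57162504 0.08714762 0.15979182] yaw -120.17 nut [5.705e-01 8.660e-02 1.560e-02 1.037e-01 2.688e+03] rollouter [5.699e-01 8.580e-02 3.280e-02 6.690e-02 5.241e+03] f [-0.5  0.1 -0.3]
14.9167
```

View pics/w6.png

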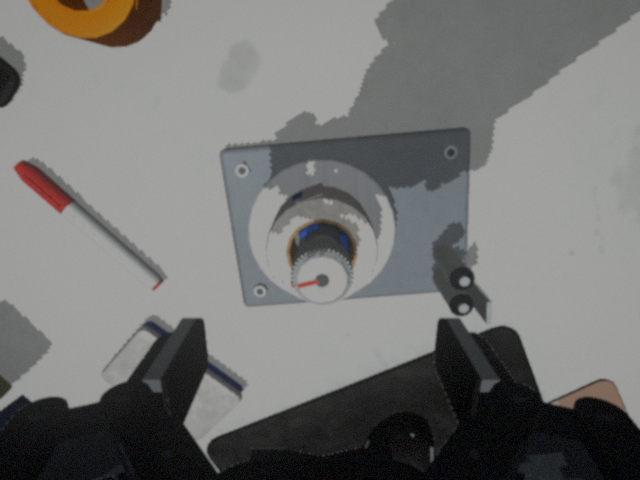

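The plate, the seated roll round (320,245) and the nut top at (322,280) all show, with the red line pointing left to (298,286). The roll lies flat round the jaws. Now I grip the nut and turn it clockwise, watching the moment.

```bash
python3 - <<'E'
from h import *
import json
C=[.5711,.0869]
bot.set_gripper(.055)
y0=bot.state()['eef_rot'][2]
bot.move_straight([*C,.0905],rate=.1,max_force=8); bot.pause(.2)
s=bot.state(); print('down',s['tcp_pos'],s['wrist_force'].round(1),s['moment'].round(2))
bot.set_gripper(.02,f_grip=50); s=bot.state(); print('grip',s['finger_gap'],s['grip_force'],s['tcp_pos'],s['wrist_force'].round(1),s['moment'].round(3),s['eef_rot'][2])
qa=np.array(kin.solve_ik([*C,.0905],[180,0,y0])); qb=np.array(kin.solve_ik([*C,.0869],[180,0,y0]))
print(s['joints'].round(2),qa.round(2),(qb-qa).round(2))
np.savez('/tmp/turn',qa=qa,qb=qb,j0=s['joints'][6],y0=s['eef_rot'][2],m0=s['moment'],f0=s['wrist_force'])
j0=qa[6]
for D in [60,120,150]:
    q=qa+(qb-qa)*D/216; q[6]=j0-D; bot.set_joints(q); s=bot.state()
    print(D,'j7',s['joints'][6].round(2),'cmd',q[6].round(2),'yaw',s['eef_rot'][2].round(2),'m',s['moment'].round(3),'f',s['wrist_force'].round(1),'gap',s['finger_gap'].round(4),s['tcp_pos'].round(4),'t',s['clock'])
    if abs(s['moment'][2])>.35: break
E
```

```text
down [0.57151988 0.08698986 0.09116094] [1.  1.5 0.7] [-0.01 -0.05 -0.06]
grip 0.028490750239643006 48.94460958545096 [0.57107596 0.08709431 0.09097412] [-2.7  0.7  6.3] [ 0.063  0.592 -0.011] -120.10649254796411
[-39.55  20.19  31.82 105.51 -12.46  57.75 147.28] [-39.55  20.23  31.82 105.53 -12.46  57.7  147.28] [ 0.13  0.26 -0.14  0.16 -0.16 -0.39  0.12]Traceback (most recent call last):
  File "<stdin>", line 15, in <module>
AttributeError: 'float' object has no attribute 'round'
```

```bash
cat >> h.py <<'E'
def turn(D):
    z=np.load('/tmp/turn.npz'); qa,qb=z['qa'],z['qb']
    q=qa+(qb-qa)*D/216; q[6]=qa[6]-D; bot.set_joints(q); return rep(D,q[6])
def rep(D,c):
    s=bot.state(); r=lambda x,n=2:np.round(x,n)
    print(D,'j7',r(s['joints'][6]),'lag',r(s['joints'][6]-c),'yaw',r(s['eef_rot'][2]),'m',r(s['moment'],3),'f',r(s['wrist_force'],1),'gap',r(s['finger_gap'],4),r(s['tcp_pos'],4),'t',r(s['clock']))
    return s
E
python3 - <<'E'
from h import *
rep(60,np.load('/tmp/turn.npz')['qa'][6]-60)
for D in [100,140]:
    s=turn(D)
    if abs(s['moment'][2])>.35: break
eyes.get_image('side'); i=eyes.camera_info('wrist'); im,d=eyes.get_image('wrist'); save('w7',im[200:480,180:460].repeat(2,0).repeat(2,1))
E
```

```text
60 j7 87.27 lag -0.01 yaw 179.87 m [ 0.395  0.868 -0.017] f [-4.1  2.2  6.6] gap 0.0282 [0.5708 0.0876 0.0899] t 17.7
100 j7 47.26 lag -0.02 yaw 139.86 m [ 0.577  0.742 -0.046] f [-3.8  2.7  6.8] gap 0.0284 [0.5709 0.0881 0.0893] t 18.41
140 j7 7.45 lag 0.17 yaw 100.04 m [ 1.091  0.417 -0.037] f [-2.3  5.5  5.4] gap 0.0282 [0.5713 0.0883 0.0886] t 19.12
```

View pics/w7.png

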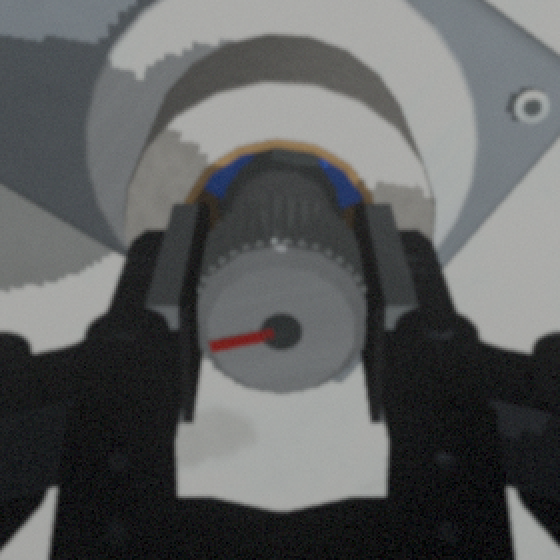

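The nut is held between the pads. In the tool frame its red line still points left and slightly down, (280,333) to (210,347), as it did before the turn, so there has been no slip. I'll continue in small steps to the stop.

```bash
python3 - <<'E'
from h import *
for D in list(range(150,234,7)):
    s=turn(D)
    if abs(s['moment'][2])>.3: break
E
```

```text
150 j7 -2.58 lag 0.14 yaw 90.0 m [ 1.142  0.265 -0.067] f [-1.9  4.7  5.5] gap 0.0285 [0.5714 0.0882 0.0885] t 19.51
157 j7 -9.58 lag 0.14 yaw 82.99 m [ 1.095  0.195 -0.068] f [-0.1  4.6  4.9] gap 0.0282 [0.5715 0.0882 0.0884] t 19.76
164 j7 -16.58 lag 0.13 yaw 75.98 m [ 1.078  0.166 -0.071] f [-1.1  5.5  4.7] gap 0.0283 [0.5715 0.0882 0.0883] t 20.01
171 j7 -23.58 lag 0.14 yaw 68.98 m [ 1.089  0.063 -0.077] f [0.2 5.5 4.3] gap 0.0281 [0.5716 0.0882 0.0881] t 20.26
178 j7 -30.58 lag 0.14 yaw 61.97 m [ 1.054e+00  1.000e-03 -6.500e-02] f [0.4 4.9 4.3] gap 0.0286 [0.5717 0.0882 0.088 ] t 20.51
185 j7 -37.54 lag 0.18 yaw 55.01 m [ 1.137 -0.112 -0.086] f [1.3 4.8 3.7] gap 0.0287 [0.5717 0.0881 0.0879] t 20.76
192 j7 -44.5 lag 0.22 yaw 48.04 m [0.802 0.287 0.147] f [-1.3  3.9  6.5] gap 0.0286 [0.5715 0.0876 0.0878] t 21.01
199 j7 -51.49 lag 0.23 yaw 41.04 m [0.54  0.711 0.319] f [-3.   2.   8.1] gap 0.0287 [0.571  0.0873 0.0877] t 21.26
```

```bash
cat >> h.py <<'E'
def red(tag):
    s=bot.state(); i=eyes.camera_info('wrist'); im,d=eyes.get_image('wrist'); save(tag,im)
    h=cv2.cvtColor(im,cv2.COLOR_RGB2HSV); m=((h[...,0]<8)|(h[...,0]>172))&(h[...,1]>110)&(h[...,2]>60)
    m[:250]=0; m[420:]=0; m[:,:270]=0; m[:,370:]=0
    v,u=np.nonzero(m); w=px2xy(np.c_[u,v],i,.1035)[:,:2]; e=w-w.mean(0); d=np.linalg.svd(e,full_matrices=False)[2][0]
    if d@(w.mean(0)-[.5705,.0866])<0: d=-d
    a=np.degrees(np.arctan2(d[1],d[0])); y=s['eef_rot'][2]; print(tag,'red n',len(u),'world',a.round(1),'rel tool',((a-y+180)%360-180).round(1),'yaw',round(y,2))
E
python3 - <<'E'
from h import *
red('w8')
for D in (206,213):
    s=turn(D); red('w%d'%D)
E
```

```text
w8 red n 131 world 153.3 rel tool 112.2 yaw 41.04
206 j7 -58.48 lag 0.23 yaw 34.05 m [0.643 0.558 0.285] f [-2.9  3.   7.9] gap 0.0282 [0.5712 0.0874 0.0876] t 21.56
w206 red n 137 world 147.9 rel tool 113.9 yaw 34.05
213 j7 -65.5 lag 0.22 yaw 27.01 m [0.635 0.794 0.057] f [-3.2  2.4  7.9] gap 0.0285 [0.571  0.0873 0.0874] t 21.86
w213 red n 144 world 147.6 rel tool 120.6 yaw 27.01
```

```bash
python3 - <<'E'
from h import *
bot.set_gripper(.02,f_grip=100); rep('g',0)
for D in (218,223,228):
    s=turn(D); red('w%d'%D)
    if abs(s['moment'][2])>.6: break
i=eyes.camera_info('wrist'); _,d=eyes.get_image('wrist'); P,v,u=cloud('w',d,i); print('nut top',rim(P,.097,.112,(.5705,.0866),.02),'roll top',rim(P,.06,.072,(.5705,.0866),.042))
for f in ('w5','w6'):
    im=cv2.imread('pics/%s.png'%f); h=cv2.cvtColor(im,cv2.COLOR_BGR2HSV); m=((h[...,0]<8)|(h[...,0]>172))&(h[...,1]>110)&(h[...,2]>60); m[:240]=0;m[330:]=0;m[:,:285]=0;m[:,360:]=0; v,u=np.nonzero(m); print(f,len(u),'red mean px',u.mean(),v.mean(), 'from',(322,280),'extent',u.min(),u.max(),v.min(),v.max())
E
```

```text
g j7 -65.46 lag -65.46 yaw 27.05 m [0.602 0.895 0.013] f [-4.9  3.2 10.1] gap 0.0275 [0.571  0.0874 0.0876] t 22.12
218 j7 -70.5 lag 0.22 yaw 22.0 m [ 0.631  1.2   -0.056] f [-5.4  2.9 11.5] gap 0.0275 [0.5709 0.0874 0.0876] t 22.38
w218 red n 151 world 154.3 rel tool 132.3 yaw 22.0
223 j7 -75.46 lag 0.26 yaw 17.07 m [0.573 1.272 0.589] f [-5.8  3.6 12.1] gap 0.027 [0.5708 0.0874 0.0875] t 22.68
w223 red n 176 world 151.7 rel tool 134.7 yaw 17.07
228 j7 -80.45 lag 0.27 yaw 12.09 m [0.663 0.314 0.646] f [-2.4  4.4  7.9] gap 0.0271 [0.5717 0.0876 0.0876] t 22.98
w228 red n 178 world 151.5 rel tool 139.5 yaw 12.09
nut top [5.712e-01 8.660e-02 1.660e-02 1.022e-01 6.884e+03] roll top [5.708e-01 8.670e-02 3.270e-02 6.660e-02 7.397e+03]
w5 64 red mean px 328.390625 290.453125 from (322, 280) extent 323 334 282 299
w6 49 red mean px 307.6734693877551 283.38775510204084 from (322, 280) extent 299 317 281 286
```

```bash
python3 - <<'E'
from h import *
def top(d,i,t):
    P,v,u=cloud('w',d,i); s=(np.hypot(*(P[:,:2]-(.5705,.0866)).T)<.010)&(P[:,2]>.09)&(P[:,2]<.112); print(t,'nut top',np.median(P[s,2]).round(5),s.sum(), 'plate/roll',[np.median(P[(abs(np.hypot(*(P[:,:2]-(.5705,.0866)).T)-.026)<.004)&(abs(P[:,2]-z)<.006),2]).round(5) for z in(.03,.068)])
for f in('w1','w3'):
    z=np.load('/tmp/%s.npz'%f); top(z['d'],z,f)
z=np.load('/tmp/w3.npz'); a,b=px2xy([(329,120),(346,152)],z,.104); e=b-a; print('start red',np.degrees(np.arctan2(e[1],e[0])))
i=eyes.camera_info('wrist'); im,d=eyes.get_image('wrist'); top(d,i,'now'); cv2.imwrite('pics/w9.png',cv2.resize(im[240:420,230:410,::-1],None,fx=3,fy=3))
print(bot.state()['clock'])
E
```

```text
w1 nut top 0.10438 530 plate/roll [np.float64(0.02912), np.float64(nan)]
w3 nut top 0.10433 1903 plate/roll [np.float64(0.02908), np.float64(nan)]
start red -15.885119328943809
now nut top 0.10107 2369 plate/roll [np.float64(nan), np.float64(0.0671)]
23.125
  return _methods._mean(a, axis=axis, dtype=dtype,
  ret = ret.dtype.type(ret / rcount)
```

View pics/w9.png

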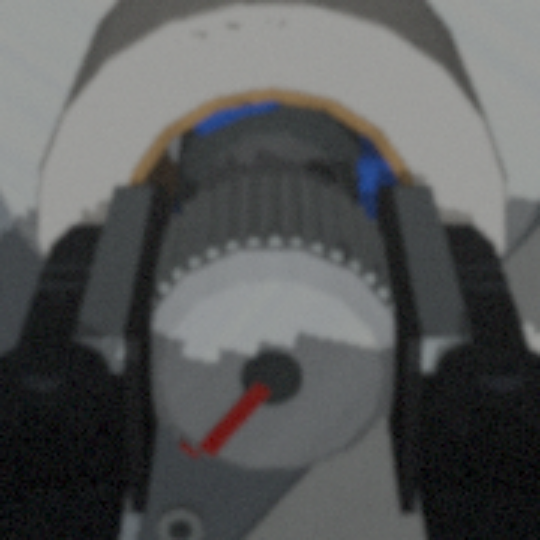

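The nut is bottomed. Its red line stayed put while the pads slipped at 0.65 N m, it had turned 194° in all, and its top is at 0.102 m once corrected for camera bias. Now I ease it back a quarter turn.

```bash
python3 - <<'E'
from h import *
red('a0')
for D in (198,168,137): s=turn(D); red('b%d'%D)
i=eyes.camera_info('wrist'); im,d=eyes.get_image('wrist'); P,v,u=cloud('w',d,i); s=(np.hypot(*(P[:,:2]-(.5705,.0866)).T)<.010)&(P[:,2]>.09)&(P[:,2]<.112); print('nut top',np.median(P[s,2])); cv2.imwrite('pics/w10.png',cv2.resize(im[240:420,230:410,::-1],None,fx=3,fy=3))
E
```

```text
a0 red n 154 world 151.2 rel tool 139.1 yaw 12.12
198 j7 -50.44 lag 0.28 yaw 42.09 m [0.866 0.389 0.073] f [-2.6  3.7  8.7] gap 0.0274 [0.5716 0.0877 0.088 ] t 23.74
b198 red n 166 world -178.3 rel tool 139.6 yaw 42.09
168 j7 -20.44 lag 0.28 yaw 72.11 m [0.925 0.464 0.096] f [-2.1  3.3  9.4] gap 0.0273 [0.5715 0.0878 0.0885] t 24.36
b168 red n 120 world -146.3 rel tool 141.6 yaw 72.11
137 j7 10.56 lag 0.28 yaw 103.12 m [0.972 0.658 0.025] f [-3.4  4.   9.8] gap 0.027 [0.5714 0.0878 0.089 ] t 24.99
b137 red n 129 world -115.1 rel tool 141.8 yaw 103.12
nut top 0.10252560988202863
```

View pics/w10.png

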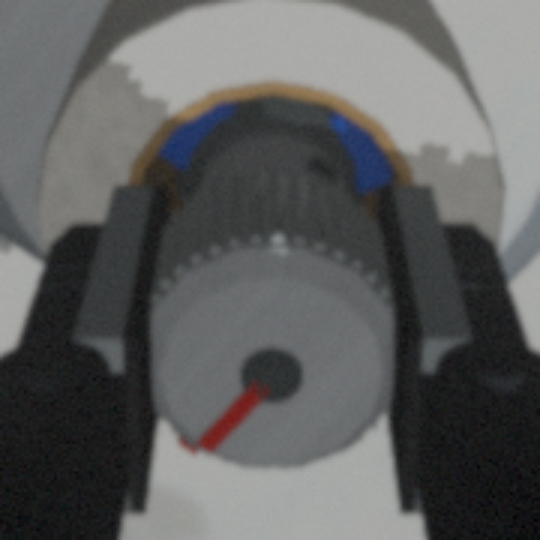

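The red line holds its place relative to the pads, (262,385) to (205,447), so the nut followed the 91° back-turn. Its top rose 1.46 mm against an expected 1.5 mm, the roll is still seated, and the nut is still gripped. Handing in.

```bash
python3 -c "
from station import order
print(order.sign_off())"
```

```text
the job is handed in; nothing more can be done
None
```

The label roll is seated flat on the plate. The nut was screwed down to its stop, then backed off about 91°, and is still gripped there (100 N) for you to nip up the lock screw; the job was handed in at about 25 s.

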